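# Pots onto their saucers, by size

### The job

Stand the three loose terracotta pots upright, each in the middle of the saucer of its own size: smallest pot on smallest saucer, middle one on the middle saucer, largest on the largest. Finish the smallest pot first, then the middle one, and the largest last, so that the tall ones are never in the way. Terracotta chips, so set the pots down rather than dropping them, and leave the saucers and everything else on the shelf where they are.

Things in the scene. Friction and masses are not known exactly. Their poses are not given: they have to be found in the camera images.
- pot_small: The smallest of the three loose terracotta flower pots, open and standing upright (not the bigger pots lying on edge in the wooden rack at the back): 40 mm across the rim (its widest part, a straight collar 14 mm deep), 42 mm tall, tapering to 28 mm at the base, wall 5 mm, about 60 g. Origin: centre of the underside; z up the pot. Round, so its yaw means nothing.
- pot_medium: The middle-sized of the three loose terracotta flower pots, open and standing upright (not the bigger pots lying on edge in the wooden rack at the back): 52 mm across the rim (its widest part, a straight collar 16 mm deep), 52 mm tall, tapering to 36 mm at the base, wall 5 mm, about 110 g. Origin: centre of the underside; z up the pot. Round, so its yaw means nothing.
- pot_large: The largest of the three loose terracotta flower pots, open and standing upright (not the bigger pots lying on edge in the wooden rack at the back): 64 mm across the rim (its widest part, a straight collar 18 mm deep), 62 mm tall, tapering to 46 mm at the base, wall 5 mm, about 180 g. Origin: centre of the underside; z up the pot. Round, so its yaw means nothing.
- saucer_small: The smallest of the three loose round terracotta saucers: 62 mm across at the rim, 14 mm high, wall 4 mm, floor 5 mm thick (upper side flat, about 46 mm across). Origin: centre of the underside; z up. Its yaw means nothing.
- saucer_medium: The middle-sized of the three loose round terracotta saucers: 84 mm across at the rim, 14 mm high, wall 4 mm, floor 5 mm thick (upper side flat, about 68 mm across). Origin: centre of the underside; z up. Its yaw means nothing.
- saucer_large: The largest of the three loose round terracotta saucers: 110 mm across at the rim, 14 mm high, wall 4 mm, floor 5 mm thick (upper side flat, about 94 mm across). Origin: centre of the underside; z up. Its yaw means nothing.
- nursery_pot: Bystander: square black plastic nursery pot, open, 64 mm square at the rim, 58 mm tall, standing upright among the pots and saucers. Origin: centre of the underside.
- tin: Bystander: closed round aluminium tin, 73 mm across the lid, 58 mm tall, standing among the pots and saucers. Origin: centre of the underside.
- digging_fork: Bystander: stainless three-pronged hand fork with black grip, about 240 mm long, 73 mm wide over the prongs, 27 mm high, lying crosswise beyond the pots and saucers. Origin: on its underside near mid-length; x points along it to the prongs.
- bike_pump: Bystander: blue plastic bike pump, about 265 mm long, 70 mm wide at its handle, 34 mm high, lying lengthwise at the left (+y) side. Origin: on its underside near mid-length; x points along it away from the handle.
There are look-alikes about, which are no part of the job. What is shaped like the saucer_large but turquoise is not meant. What is shaped like the saucer_medium but yellow is not meant.

How it is judged:
On the way, in this order (a step that is already met when the one before it is completed fails the run):
1. the smallest pot stands released in the middle of the smallest saucer (horizontal distance between pot_small and saucer_small below 0.014 m and z of pot_small in the frame of saucer_small between 0 and 0.01 m and angle between each of pot_small, saucer_small's own z axis and vertical below 0.1 rad and contact force between the fingers and pot_small below 0.2 N and linear speed of pot_small below 0.03 m/s), for 0.2 s.
2. the middle-sized pot stands released in the middle of the middle-sized saucer (horizontal distance between pot_medium and saucer_medium below 0.014 m and z of pot_medium in the frame of saucer_medium between 0 and 0.01 m and angle between each of pot_medium, saucer_medium's own z axis and vertical below 0.1 rad and contact force between the fingers and pot_medium below 0.2 N and linear speed of pot_medium below 0.03 m/s), for 0.2 s.
3. the largest pot stands released in the middle of the largest saucer (horizontal distance between pot_large and saucer_large below 0.014 m and z of pot_large in the frame of saucer_large between 0 and 0.01 m and angle between each of pot_large, saucer_large's own z axis and vertical below 0.1 rad and contact force between the fingers and pot_large below 0.2 N and linear speed of pot_large below 0.03 m/s), for 0.2 s.
At the end, for the whole second after the job is handed in: Each terracotta pot stands on the saucer of its own size, its centre within 14 mm of the saucer's centre, its base down on the saucer's floor (underside less than 10 mm above the saucer's underside), pot and saucer within 0.1 rad of upright, at rest (below 0.03 m/s) and out of the fingers (all of step 1 and all of step 2 and all of step 3); the robot touches nothing.
It fails at once if a pot is dropped or falls (moves faster than 0.6 m/s while not in the fingers, a free fall of about 20 mm) ((linear speed of pot_small above 0.6 m/s and contact force between the fingers and pot_small below 0.05 N) or (linear speed of pot_medium above 0.6 m/s and contact force between the fingers and pot_medium below 0.05 N) or (linear speed of pot_large above 0.6 m/s and contact force between the fingers and pot_large below 0.05 N)).
It fails at once if a saucer, the nursery pot, the tin, the fork or the pump is shifted by more than 25 mm (distance of any of saucer_small, saucer_medium, saucer_large, nursery_pot, tin, digging_fork, bike_pump from where it was at the start of the episode above 0.025 m).
It also fails if it takes over 90 s, if anything falls off the work surface, if the arm or the gripper's body presses on something with over 40 N, if the wrist force passes 120 N, or if a joint passes its speed limit or range.

### The arm

A 7-joint arm with a two-finger parallel gripper is mounted at the origin on the work surface. World frame = base frame: x ahead of the robot, y to its left, z up, the work surface at z = 0. Lengths are in m, angles in rad, forces in N, time in s.
With the tool pointing down it reaches from about 0.425 to 0.925 m from the base axis. Payload 6.8 kg.
Tool frame: the origin (TCP) lies midway between the tips of the shut fingers; the grasp point (between the pads) lies 19 mm behind it (bot.pinch_z is the distance from the TCP to the grasp point, in m); x points along the fingers, y is the direction in which the jaws open and shut, and the axes are right-handed (so a half turn about x gives the same grasp; the last joint's range is limited). The gripper opens to 85 mm and grips with 20 to 120 N. Pads are 22 mm wide; open, the fingers measure 114 mm over their backs; the gripper's body (76 mm by 85 mm) begins 54 mm behind the grasp point. The pads swing forward as they close: fully open they stand 13 mm farther back than shut.
Start: joints at [1.013, 0.477, 0.022, 1.555, -0.011, 1.109, -0.083], TCP at [0.293, -0.608, 0.231] pointing down, gripper open.
Joint ranges: [-2.96, 2.96], [-0.34, 2.1], [-1.41, 1.46], [0.24, 2.44], [-1.37, 4.51], [0.17, 1.92], [-2.96, 2.96]. Speed limits (rad/s): [2.39, 2.39, 3.14, 3.14, 3.14, 3.14, 3.14].

### API

Orientations are given as a unit quaternion [w, x, y, z].
In Python, from station import bot gives the robot as it stands. The module is installed in compiled form; this text tells all that it offers.
- The arm moves only by the tool step_arm, never from a script. Its argument "plan" is a list of rows, each a list of 6 numbers: the shift along the tool's x, y, z in units of 40 mm (1.0 is 40 mm), then the turn, a rotation vector about the tool's x, y, z in units of 360 degrees (1.0 is 360 degrees). In form: [[dx, dy, dz, ax, ay, az], ...]. A call has 1 to 8 rows; each row shifts and turns the commanded pose from where the row before left it, along the tool's axes as they then stand; what a row does not reach is not made up. A row lasts 1/8 s, in which the tool goes at most 62.5 mm and 10.7 degrees, less where a joint would pass 70% of its speed; a pose out of reach is approached as far as the arm can. A call with a number of a shift or a turn outside -1 to 1 is refused whole. A call with a gripper value outside its range is refused whole. "fingers" is the closure, from -1 (fully open) to 1 (shut), set as the call begins (left out, the last holds). The fingers move at their own pace and stop on an object; "force" is the grip in N (left out, the last holds). Time passes only in rows, so rows that do not move let the fingers close. It gives the time, the measured TCP pose, the force and the opening at its end, in the units of the state.
- bot.get_obs(): the state, without advancing time (a new reading comes with each control period).
- bot.read_camera(name): name is "side" or "top" or "wrist"; returns (picture, depth): 400x640x3 uint8, red, green, blue; 400x640 float32, m along the optical axis (not along the pixel's ray), 0 where there is no reading.
- bot.camera_model(name): a dict with "mtx" (3x3 intrinsics, pixels), "origin" and "rotation" of the camera in the world; the wrist camera has in their place "T_tool_cam" (4x4, takes a point from camera to tool coordinates, whose origin is the TCP and whose axes are the tool frame's). Camera axes: x right, y up, looking along -z (the intrinsics and any distortion apply to the point x, -y, -z); pixel columns grow to the right and rows downward; lengths in m; the calibration is good to about 2 mm. A picture is of the moment at which its call begins: read the wrist's pose just before it. camera_model takes no time and is no camera call.
- bot.hand_in(): hands the job in, once; it reports no verdict.
The state is a dict: "t": time; "q": joint angles; "joint_vel": joint speeds; "joint_torque": joint torques, N m; "eef_pos": TCP position; "tool_rot": TCP orientation; "contact_force": force on the tool from outside, world axes, zero at the start; "torque": the same for the moment, N m; "gripper_width": opening from 0.0 (shut) to 1.0 (fully open).
Only numpy, scipy, OpenCV 4.12 (cv2) and the standard library are available. Lean on these libraries where they do the work, as an engineer would, in place of code of your own. Each camera call takes 0.05 s, during which the arm holds its last target.

## Working session

There is one attempt and no reset: what is moved stays moved. The work goes in short steps, Python scripts to look and compute and a tool call to move; the robot and the scene stay as the last step left them, time stands still between calls to the robot, and variables do not carry over. Pictures are saved under pics/ and viewed, and the job is handed in when it is done.

Besides the shell and the picture viewer there is one more tool, called after "Request:" as name(argument=value, ...), one argument or row to a line, values as JSON. step_arm: Moves the arm, as the interface text tells. Shifts and turns lie within -1 to 1; 1 stands for 40 mm of shift or 360 degrees of turn. Its arguments: {"type":"object","properties":{"plan":{"type":"array"},"fingers":{"type":"number"},"force":{"type":"number"}},"required":["plan"]}

```bash
mkdir -p pics; cat > h.py <<'E'
import numpy as np,cv2
from station import bot
from scipy.spatial.transform import Rotation as R
def save(n,im,): cv2.imwrite('pics/'+n,cv2.cvtColor(im,cv2.COLOR_RGB2BGR))
def cam(name):
    m=bot.camera_model(name); K=np.array(m['mtx'])
    if 'origin' in m: return K,np.array(m['origin']),np.array(m['rotation']),m
    o=bot.get_obs(); q=o['tool_rot']; Rt=R.from_quat([q[1],q[2],q[3],q[0]]).as_matrix()
    T=np.array(m['T_tool_cam']); return K,Rt@T[:3,3]+np.array(o['eef_pos']),Rt@T[:3,:3],m
def cloud(K,o,Rm,d):
    v,u=np.mgrid[:d.shape[0],:d.shape[1]]
    p=np.stack([(u-K[0,2])/K[0,0]*d,-(v-K[1,2])/K[1,1]*d,-d],-1)
    return p@Rm.T+o
def ray(K,o,Rm,u,v,z):
    d=Rm@np.array([(u-K[0,2])/K[0,0],-(v-K[1,2])/K[1,1],-1]); return o+d*(z-o[2])/d[2]
E
python3 - <<'E'
from h import *
for n in ['side','top','wrist']:
    K,o,Rm,m=cam(n); im,d=bot.read_camera(n); save(n+'0.png',im); np.savez('pics/'+n+'0.npz',im=im,d=d,K=K,o=o,R=Rm)
    print(n,K.round(1).tolist(),o.round(3),Rm.round(3).tolist(),[k for k in m])
o=bot.get_obs(); print(o)
E
```

```text
side [[508.6, 0.0, 313.2], [0.0, 508.6, 211.2], [0.0, 0.0, 1.0]] [ 0.419 -0.871  1.05 ] [0.926, 0.373, -0.024, -0.046] ['mtx', 'origin', 'rotation']
top [[378.2, 0.0, 321.4], [0.0, 378.2, 197.9], [0.0, 0.0, 1.0]] [0.323 0.131 1.157] [0.715, 0.053, -0.069, -0.693] ['mtx', 'origin', 'rotation']
wrist [[328.4, 0.0, 321.0], [0.0, 328.4, 200.4], [0.0, 0.0, 1.0]] [ 0.353 -0.579  0.373] [[0.435, 0.869, 0.236], [-0.901, 0.42, 0.113], [-0.001, -0.262, 0.965]] ['mtx', 'T_tool_cam']
{'t': 0.15, 'q': array([ 1.0128527 ,  0.47761174,  0.02231509,  1.55621257, -0.01148441,
        1.10932679, -0.08306821]), 'joint_vel': array([ 0.00075046, -0.00213872,  0.00151298, -0.00588073, -0.00022595,
        0.00027543, -0.00089768]), 'joint_torque': array([ 2.33793806e-03, -5.96927726e+01,  1.60982475e+00, -2.81493330e+01,
        1.25967205e-02,  6.48079498e-03,  1.84141236e-06]), 'eef_pos': array([ 0.29331286, -0.60742662,  0.23055242]), 'tool_rot': array([-0.15725126, -0.68914209, -0.1582193 ,  0.68943591]), 'contact_force': array([ 0.47714855, -0.7970575 ,  0.66168887]), 'torque': array([-0.02984681, -0.02791049,  0.03078398]), 'gripper_width': 0.9996034047487355}
```

```bash
python3 - <<'E'
s=open('h.py').read()
s=s.replace("return K,np.array(m['origin']),np.array(m['rotation']),m","q=np.array(m['rotation']); return K,np.array(m['origin']),(R.from_quat([q[1],q[2],q[3],q[0]]).as_matrix() if q.size==4 else q),m")
open('h.py','w').write(s)
E
python3 - <<'E'
from h import *
for n in ['side','top']:
    K,o,Rm,m=cam(n); z=np.load(f'pics/{n}0.npz'); np.savez('pics/'+n+'0.npz',im=z['im'],d=z['d'],K=K,o=o,R=Rm)
    print(Rm.round(3).tolist())
z=np.load('pics/wrist0.npz'); o=bot.get_obs(); q=o['tool_rot']; print(R.from_quat([q[1],q[2],q[3],q[0]]).as_matrix().round(3))
E
```

```text
[[0.995, 0.067, -0.079], [-0.103, 0.717, -0.689], [0.011, 0.694, 0.72]]
[[0.028, 0.985, -0.172], [-0.999, 0.033, 0.021], [0.026, 0.172, 0.985]]
[[-0.001  0.435 -0.9  ]
 [ 0.001 -0.9   -0.435]
 [-1.    -0.001  0.   ]]
```

View pics/top0.png

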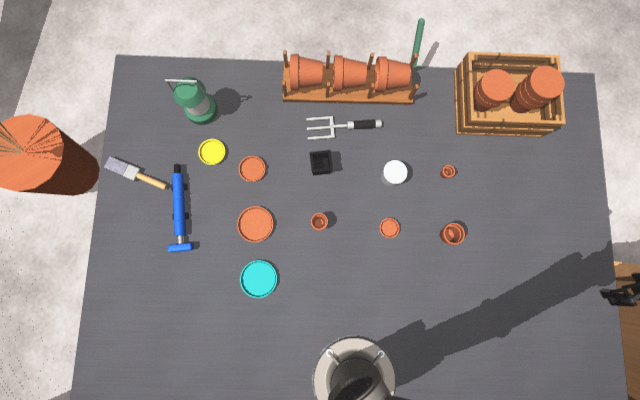

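View pics/side0.png

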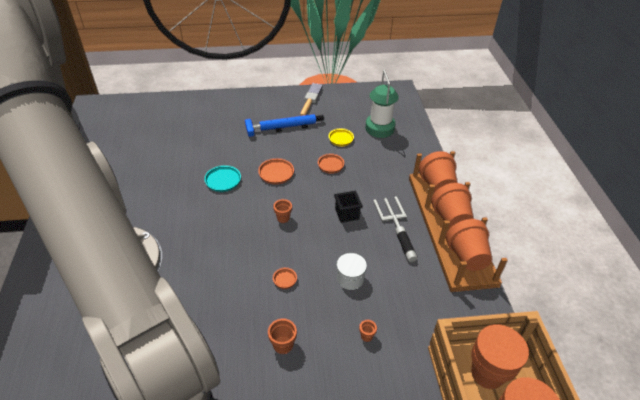

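View pics/wrist0.png

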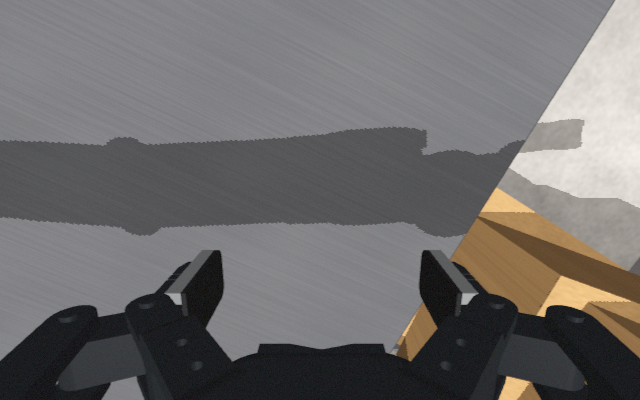

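```bash
cat > meas.py <<'E'
from h import *
def meas(n,im,d,K,o,Rm,rois=None):
    hsv=cv2.cvtColor(im,cv2.COLOR_RGB2HSV)
    m=((hsv[...,0]<14)&(hsv[...,1]>110)).astype(np.uint8)
    P=cloud(K,o,Rm,d)
    N,l,s,c=cv2.connectedComponentsWithStats(m)
    for i in range(1,N):
        if s[i,4]<80: continue
        q=P[(l==i)&(d>0)]; 
        if not len(q): continue
        zt=np.percentile(q[:,2],97)
        # rim: points near top; min enclosing circle
        t=q[q[:,2]>zt-0.006]
        (cx,cy),r=cv2.minEnclosingCircle(t[:,:2].astype(np.float32))
        print(n,'px',c[i].round(0),s[i].tolist(),'ztop %.3f'%zt,'xy %.4f %.4f dia %.3f'%(cx,cy,2*r))
        cs,_=cv2.findContours((l==i).astype(np.uint8),0,1); k=max(cs,key=len)
        w=np.array([ray(K,o,Rm,u,v,zt)[:2] for u,v in k[:,0]])
        if len(w)>=5:
            e=cv2.fitEllipse(w.astype(np.float32)*1000); print('    contour@ztop ellipse',np.round(e[0],1),np.round(e[1],1))
E
python3 - <<'E'
from meas import *
for n in ['top','side']:
    z=np.load(f'pics/{n}0.npz'); meas(n,z['im'],z['d'],z['K'],z['o'],z['R'])
    im=z['im']
    if n=='top': save('crop_top.png',cv2.resize(im[120:260,220:490],None,fx=2.9,fy=2.9,interpolation=cv2.INTER_CUBIC))
E
```

```text
top px [348.  81.] [282, 53, 137, 51, 5533] ztop 0.125 xy 0.9101 0.0505 dia 0.329
    contour@ztop ellipse [858.5  39.3] [153.9 493.5]
top px [518.  89.] [473, 61, 92, 52, 3302] ztop 0.161 xy 0.8608 -0.5306 dia 0.104
    contour@ztop ellipse [ 835.  -445.7] [148.3 291.8]
top px [ 43. 159.] [0, 114, 99, 81, 5988] ztop -0.385 xy 0.7500 1.3416 dia 0.331
    contour@ztop ellipse [ 723.1 1258. ] [306.2 455.8]
top px [252. 168.] [239, 156, 26, 26, 549] ztop 0.014 xy 0.6101 0.3263 dia 0.083
    contour@ztop ellipse [609.  325.7] [79.5 80.7]
top px [448. 171.] [441, 165, 14, 13, 151] ztop 0.043 xy 0.6163 -0.2790 dia 0.039
    contour@ztop ellipse [ 613.3 -275.7] [37.1 44.2]
top px [255. 224.] [237, 206, 36, 36, 1019] ztop 0.013 xy 0.4388 0.3062 dia 0.109
    contour@ztop ellipse [437.8 305.6] [105.5 106.7]
top px [319. 221.] [311, 213, 17, 17, 239] ztop 0.053 xy 0.4477 0.1127 dia 0.051
    contour@ztop ellipse [447. 113.] [48.3 49.1]
top px [389. 228.] [380, 218, 20, 20, 314] ztop 0.015 xy 0.4394 -0.1023 dia 0.060
    contour@ztop ellipse [ 438.4 -101.6] [57.7 59. ]
top px [453. 233.] [440, 
[... 2132 characters left out ...]
 96.3] [47.  88.4]
side px [285. 278.] [273, 268, 24, 21, 403] ztop 0.016 xy 0.4396 -0.1025 dia 0.064
    contour@ztop ellipse [ 437.8 -105.4] [58.5 62.7]
side px [492. 283.] [479, 276, 22, 13, 93] ztop 0.037 xy 0.9587 -0.1701 dia 0.013
    contour@ztop ellipse [ 937.8 -182.5] [31.5 52.1]
side px [282. 335.] [268, 319, 29, 35, 779] ztop 0.064 xy 0.4215 -0.2839 dia 0.065
    contour@ztop ellipse [ 421.7 -292.6] [60.  84.8]
side px [367. 329.] [359, 320, 18, 22, 296] ztop 0.044 xy 0.6161 -0.2814 dia 0.042
    contour@ztop ellipse [ 613.4 -286.8] [37.  54.6]
side px [506. 364.] [471, 323, 89, 77, 3963] ztop 0.162 xy 0.8611 -0.5190 dia 0.098
    contour@ztop ellipse [ 840.9 -448.8] [135.9 166.8]
```

View pics/crop_top.png

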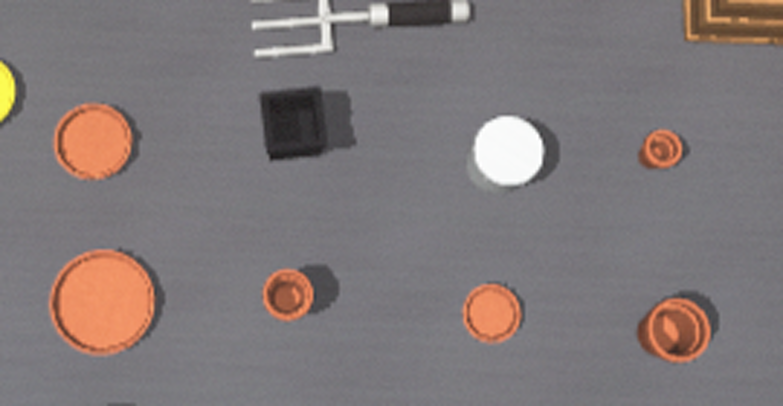

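Request:
step_arm(
  plan=[
    [0,0,0,0.0239,0,0],
    [0,0,0,0.0239,0,0],
    [0,0,0,0.0239,0,0],
    [0,-0.9,-0.9,0,0,0],
    [0,-0.9,-0.9,0,0,0],
    [0,-0.9,-0.9,0,0,0],
    [0,-0.9,-0.9,0,0,0],
    [0,-0.9,-0.9,0,0,0],
  ],
  fingers=-1,
  force=25,
)

```text
t: 1.15
eef_pos: [0.4745, -0.4266, 0.2311]
tool_rot: [0.0, -0.707, 0.0, 0.707]
contact_force: [0.4, -0.2, 0.2]
gripper_width: 1.0
```

Request:
step_arm(
  plan=[
    [0,-0.9,-0.9,0,0,0],
    [0,-0.9,-0.9,0,0,0],
    [0.7,-0.9,-0.9,0,0,0],
    [0.7,-0.9,-0.9,0,0,0],
    [0,0,0,0,0,0],
    [0,0,0,0,0,0],
  ],
)

```text
t: 1.9
eef_pos: [0.6173, -0.2846, 0.175]
tool_rot: [0.0, -0.707, 0.0, 0.707]
contact_force: [-0.3, -0.6, -0.2]
gripper_width: 1.002
```

```bash
cat > look.py <<'E'
import sys
from meas import *
o=bot.get_obs(); q=o['tool_rot']; print('t',o['t'],'tcp',o['eef_pos'].round(4),'w',round(o['gripper_width'],3),'F',o['contact_force'].round(1)); print(R.from_quat([q[1],q[2],q[3],q[0]]).as_matrix().round(4))
for n in sys.argv[2:]:
    K,oo,Rm,m=cam(n); im,d=bot.read_camera(n); save(n+sys.argv[1]+'.png',im); meas(n,im,d,K,oo,Rm)
E
python3 look.py 1 wrist
```

```text
t 1.9 tcp [ 0.6173 -0.2846  0.175 ] w 1.002 F [-0.3 -0.6 -0.2]
[[-1.1e-03 -8.0e-04 -1.0e+00]
 [-5.0e-04 -1.0e+00  8.0e-04]
 [-1.0e+00  5.0e-04  1.1e-03]]
wrist px [314. 190.] [291, 168, 46, 45, 1618] ztop 0.043 xy 0.6167 -0.2788 dia 0.040
    contour@ztop ellipse [ 617.6 -278.8] [38.3 39.5]
wrist px [318. 341.] [299, 332, 39, 17, 462] ztop 0.032 xy 0.5367 -0.2854 dia 0.183
    contour@ztop ellipse [ 457.4 -282.2] [18.6 38. ]
```

View pics/wrist1.png

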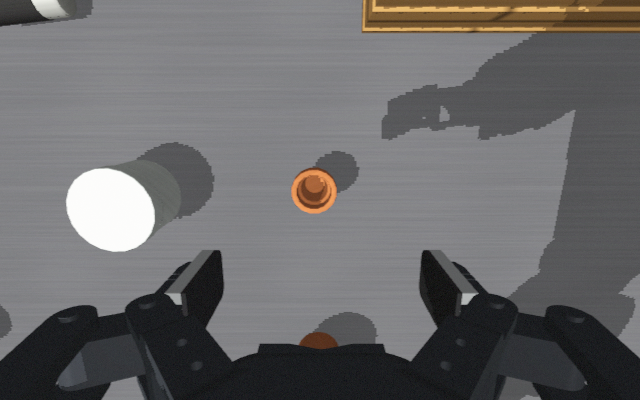

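Request:
step_arm(
  plan=[
    [0.95,-0.125,0,0,0,0],
    [0.95,0,0,0,0,0],
    [0.95,0,0,0,0,0],
    [0.6,0,0,0,0,0],
    [0.3,0,0,0,0,0],
    [0.2,0,0,0,0,0],
    [0,0,0,0,0,0],
  ],
)

```text
t: 2.82
eef_pos: [0.6178, -0.2797, 0.0178]
tool_rot: [-0.0, 0.707, -0.001, -0.707]
contact_force: [0.2, -0.9, 0.2]
gripper_width: 1.003
```

Request:
step_arm(
  plan=[
    [0,0,0,0,0,0],
    [0,0,0,0,0,0],
    [0,0,0,0,0,0],
    [0,0,0,0,0,0],
    [0,0,0,0,0,0],
    [0,0,0,0,0,0],
  ],
  fingers=1,
  force=25,
)

```text
t: 3.58
eef_pos: [0.6184, -0.2792, 0.0181]
tool_rot: [-0.0, 0.708, -0.0, -0.707]
contact_force: [-1.3, 0.9, 6.5]
gripper_width: 0.444
```

```bash
python3 look.py 2 wrist
```

```text
t 3.575 tcp [ 0.6184 -0.2792  0.0181] w 0.444 F [-1.3  0.9  6.5]
[[ 1.2e-03 -6.0e-04 -1.0e+00]
 [-3.0e-04 -1.0e+00  6.0e-04]
 [-1.0e+00  3.0e-04 -1.2e-03]]
wrist px [320. 274.] [273, 222, 97, 105, 7082] ztop 0.043 xy 0.6169 -0.2789 dia 0.041
    contour@ztop ellipse [ 621.2 -279.2] [37.4 43. ]
```

View pics/wrist2.png

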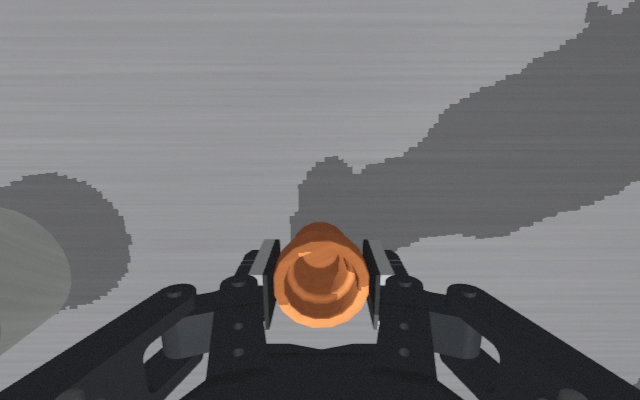

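Request:
step_arm(
  plan=[
    [-0.3,0,0,0,0,0],
    [-0.7,0,0,0,0,0],
    [-0.7,0,0,0,0,0],
    [-0.7,0,0,0,0,0],
    [0,-0.7,0.7,0,0,0],
    [0,-0.8,0.8,0,0,0],
    [0,-0.8,0.8,0,0,0],
    [0,-0.8,0.8,0,0,0],
  ],
)

```text
t: 4.62
eef_pos: [0.4926, -0.1541, 0.1137]
tool_rot: [-0.0, 0.707, -0.0, -0.707]
contact_force: [0.7, 1.0, -1.1]
gripper_width: 0.45
```

Request:
step_arm(
  plan=[
    [0,-0.8,0.8,0,0,0],
    [0,-0.52,0.55,0,0,0],
    [0,0,0,0,0,0],
    [0,0,0,0,0,0],
  ],
)

```text
t: 5.12
eef_pos: [0.4407, -0.1027, 0.1138]
tool_rot: [-0.0, 0.708, -0.0, -0.707]
contact_force: [0.7, -0.4, -0.8]
gripper_width: 0.442
```

```bash
python3 look.py 3 wrist side
```

```text
t 5.125 tcp [ 0.4407 -0.1027  0.1138] w 0.442 F [ 0.7 -0.4 -0.8]
[[ 1.5e-03 -1.0e-03 -1.0e+00]
 [-4.0e-04 -1.0e+00  1.0e-03]
 [-1.0e+00  4.0e-04 -1.5e-03]]
wrist px [ 30. 198.] [0, 165, 72, 78, 3936] ztop 0.052 xy 0.4469 0.1075 dia 0.050
    contour@ztop ellipse [452.3  85.8] [39.4 63.1]
wrist px [320. 252.] [273, 165, 97, 162, 10783] ztop 0.139 xy 0.4391 -0.1029 dia 0.041
    contour@ztop ellipse [ 451.7 -102.4] [36.4 71.7]
wrist px [580. 238.] [512, 192, 128, 100, 9698] ztop 0.063 xy 0.4222 -0.2805 dia 0.065
    contour@ztop ellipse [ 428.  -267.8] [59.8 92.1]
side px [184.   6.] [169, 0, 34, 17, 272] ztop -0.332 xy -0.0313 2.3481 dia 0.198
    contour@ztop ellipse [ -32.6 2262.2] [192.9 224.8]
side px [202.  18.] [186, 0, 28, 40, 420] ztop -0.350 xy 0.1080 1.8281 dia 1.087
    contour@ztop ellipse [  68.8 2125.3] [131.6 505.7]
side px [222.  28.] [209, 1, 31, 45, 605] ztop -0.375 xy 0.1660 2.3445 dia 0.067
    contour@ztop ellipse [ 190.2 2039.3] [147.2 632.6]
side px [246.  24.] [223, 0, 50, 45, 769] ztop -0.364 xy 0.2319 2.3587 dia 0.077
    contour@ztop ellipse [ 331.7 2078.5] 
[... 947 characters left out ...]
47.3] [ 68.4 126.4]
side px [454. 218.] [409, 151, 92, 140, 5467] ztop 0.126 xy 0.9003 0.0520 dia 0.326
    contour@ztop ellipse [867.9 -22.7] [142.9 517.7]
side px [331. 163.] [318, 154, 26, 20, 410] ztop 0.017 xy 0.6093 0.3243 dia 0.087
    contour@ztop ellipse [608.1 318.8] [79.8 89.1]
side px [284. 278.] [273, 268, 24, 21, 401] ztop 0.017 xy 0.4390 -0.1037 dia 0.063
    contour@ztop ellipse [ 437.7 -105.9] [58.3 62.5]
side px [282. 335.] [268, 319, 29, 35, 776] ztop 0.065 xy 0.4230 -0.2834 dia 0.066
    contour@ztop ellipse [ 421.8 -292.7] [59.9 84.8]
side px [506. 364.] [471, 323, 89, 77, 3969] ztop 0.162 xy 0.8608 -0.5223 dia 0.098
    contour@ztop ellipse [ 840.5 -449.3] [135.5 167. ]
```

View pics/wrist3.png

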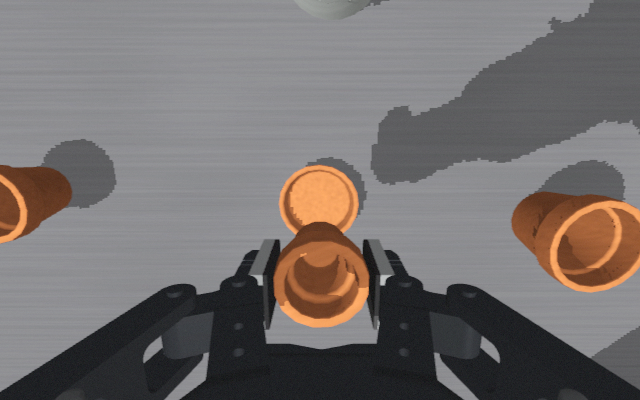

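View pics/side3.png

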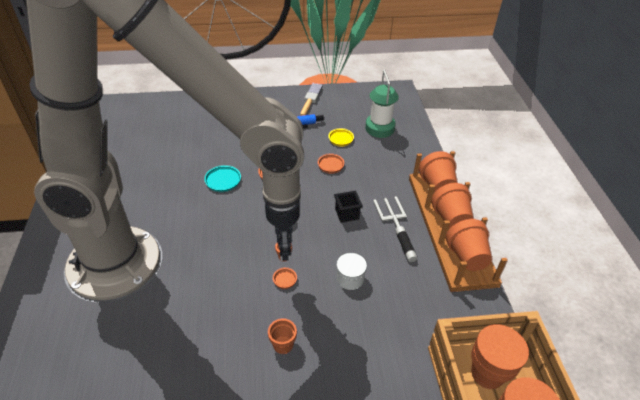

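Request:
step_arm(
  plan=[
    [0.6,0,0,0,0,0],
    [0.6,0,0,0,0,0],
    [0.5,0,0,0,0,0],
    [0.3,0,0,0,0,0],
    [0.14,0,0,0,0,0],
    [0.06,0,0,0,0,0],
    [0.04,0,0,0,0,0],
    [0,0,0,0,0,0],
  ],
)

```text
t: 6.22
eef_pos: [0.4401, -0.1022, 0.024]
tool_rot: [-0.0, 0.707, -0.0, -0.707]
contact_force: [0.6, 0.4, 0.4]
gripper_width: 0.452
```

Request:
step_arm(
  plan=[
    [0.02,0,0,0,0,0],
    [0.02,0,0,0,0,0],
    [0,0,0,0,0,0],
  ],
)

```text
t: 6.6
eef_pos: [0.4406, -0.1021, 0.0229]
tool_rot: [-0.0, 0.708, -0.0, -0.707]
contact_force: [-2.3, 0.6, 9.2]
gripper_width: 0.445
```

Request:
step_arm(
  plan=[
    [0,0,0,0,0,0],
    [0,0,0,0,0,0],
    [0,0,0,0,0,0],
    [0,0,0,0,0,0],
    [-0.3,0,0,0,0,0],
    [-0.7,0,0,0,0,0],
    [-0.9,0,0,0,0,0],
    [-0.9,0,0,0,0,0],
  ],
  fingers=-1,
)

```text
t: 7.6
eef_pos: [0.4397, -0.1022, 0.1359]
tool_rot: [-0.0, 0.707, -0.0, -0.707]
contact_force: [0.7, 0.1, -0.0]
gripper_width: 1.003
```

```bash
python3 look.py 4 wrist
```

```text
t 7.6 tcp [ 0.4397 -0.1022  0.1359] w 1.003 F [ 0.7  0.1 -0. ]
[[ 3.e-04 -7.e-04 -1.e+00]
 [-0.e+00 -1.e+00  7.e-04]
 [-1.e+00  0.e+00 -3.e-04]]
wrist px [ 39. 191.] [0, 158, 91, 72, 5101] ztop 0.052 xy 0.4473 0.1127 dia 0.053
    contour@ztop ellipse [450.9  98.1] [48.1 73.1]
wrist px [319. 194.] [283, 159, 74, 73, 3999] ztop 0.048 xy 0.4387 -0.1018 dia 0.040
    contour@ztop ellipse [ 447.  -101.3] [52. 53.]
wrist px [561. 226.] [499, 184, 122, 91, 8280] ztop 0.063 xy 0.4227 -0.2808 dia 0.065
    contour@ztop ellipse [ 427.3 -270.3] [60.3 91.3]
```

View pics/wrist4.png

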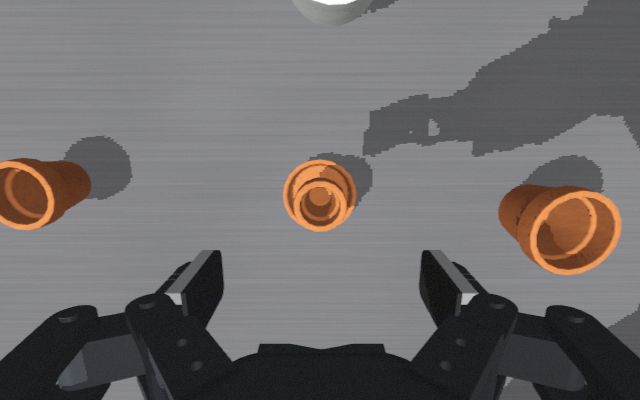

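Request:
step_arm(
  plan=[
    [0,-0.6,-0.05,0,0,0],
    [0,-0.9,-0.05,0,0,0],
    [0,-0.9,-0.05,0,0,0],
    [0,-0.9,-0.05,0,0,0],
    [0,-0.9,0,0,0,0],
    [0,-0.9,0,0,0,0],
    [0,-0.25,0,0,0,0],
    [0,0,0,0,0,0],
  ],
)

```text
t: 8.65
eef_pos: [0.448, 0.1117, 0.1343]
tool_rot: [0.0, 0.707, -0.0, -0.707]
contact_force: [-0.2, -0.6, 0.5]
gripper_width: 1.0
```

```bash
python3 look.py 5 wrist
```

```text
t 8.65 tcp [0.448  0.1117 0.1343] w 1.0 F [-0.2 -0.6  0.5]
[[ 2.e-04  2.e-04 -1.e+00]
 [-3.e-04 -1.e+00 -2.e-04]
 [-1.e+00  3.e-04 -2.e-04]]
wrist px [35. 15.] [0, 0, 78, 35, 2242] ztop 0.015 xy 0.5859 0.3186 dia 0.058
    contour@ztop ellipse [580.9 317.3] [22.6 62.6]
wrist px [ 86. 202.] [20, 140, 136, 126, 12468] ztop 0.014 xy 0.4383 0.3072 dia 0.111
    contour@ztop ellipse [438.8 305.5] [107.2 110.7]
wrist px [317. 205.] [282, 169, 71, 72, 3948] ztop 0.053 xy 0.4480 0.1140 dia 0.052
    contour@ztop ellipse [449.2 114.1] [49.9 52.1]
wrist px [584. 207.] [534, 170, 103, 73, 5565] ztop 0.048 xy 0.4384 -0.1010 dia 0.041
    contour@ztop ellipse [446.  -80.1] [49.8 79.5]
```

View pics/wrist5.png

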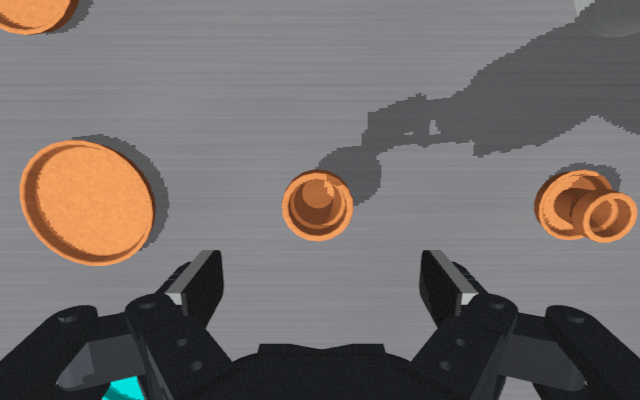

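Medium pot at (317,205), about 2 mm off in y. Descend 108 mm and grip.

Request:
step_arm(
  plan=[
    [0.7,-0.04,0,0,0,0],
    [0.7,0,0,0,0,0],
    [0.6,0,0,0,0,0],
    [0.4,0,0,0,0,0],
    [0.3,0,0,0,0,0],
    [0,0,0,0,0,0],
  ],
)

```text
t: 9.45
eef_pos: [0.4476, 0.1123, 0.0256]
tool_rot: [0.0, -0.707, 0.001, 0.708]
contact_force: [0.1, -0.6, -1.1]
gripper_width: 1.002
```

Request:
step_arm(
  plan=[
    [0,0,0,0,0,0],
    [0,0,0,0,0,0],
    [0,0,0,0,0,0],
    [0,0,0,0,0,0],
    [0,0,0,0,0,0],
    [0,0,0,0,0,0],
  ],
  fingers=1,
  force=25,
)

```text
t: 10.2
eef_pos: [0.4487, 0.1135, 0.0269]
tool_rot: [-0.0, 0.708, -0.0, -0.707]
contact_force: [-0.5, -0.1, 6.2]
gripper_width: 0.576
```

Request:
step_arm(
  plan=[
    [-0.3,0,0,0,0,0],
    [-0.7,0,0,0,0,0],
    [-0.7,0,0,0,0,0],
    [-0.7,0,0,0,0,0],
    [0,-0.7,-0.55,0,0,0],
    [0,-0.9,-0.7,0,0,0],
    [0,-0.9,-0.7,0,0,0],
    [0,-0.9,-0.7,0,0,0],
  ],
)

```text
t: 11.2
eef_pos: [0.5548, 0.2504, 0.1229]
tool_rot: [-0.0, 0.707, -0.0, -0.707]
contact_force: [-0.0, 0.2, -0.7]
gripper_width: 0.576
```

Request:
step_arm(
  plan=[
    [0,-0.9,-0.7,0,0,0],
    [0,-0.7,-0.5,0,0,0],
    [0,-0.31,-0.2,0,0,0],
    [0,0,0,0,0,0],
    [0,0,0,0,0,0],
  ],
)

```text
t: 11.82
eef_pos: [0.6097, 0.324, 0.1221]
tool_rot: [0.0, -0.707, 0.001, 0.707]
contact_force: [-0.0, 0.1, -0.8]
gripper_width: 0.578
```

```bash
python3 look.py 6 wrist
```

```text
t 11.825 tcp [0.6097 0.324  0.1221] w 0.578 F [-0.   0.1 -0.8]
[[-7.0e-04 -1.8e-03 -1.0e+00]
 [-1.3e-03 -1.0e+00  1.8e-03]
 [-1.0e+00  1.3e-03  7.0e-04]]
wrist px [320. 250.] [258, 145, 128, 205, 19705] ztop 0.148 xy 0.6089 0.3237 dia 0.053
    contour@ztop ellipse [618.7 323.5] [48.2 91.2]
```

View pics/wrist6.png

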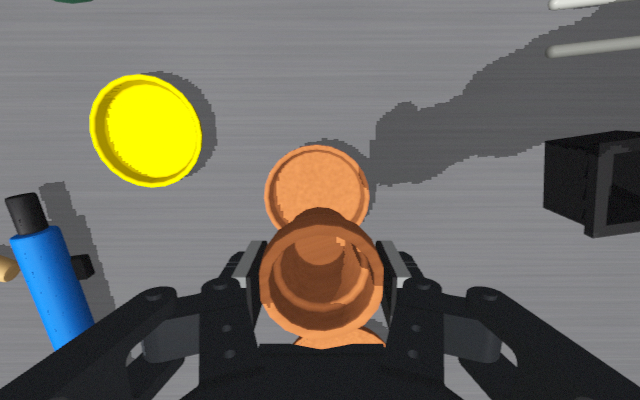

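Request:
step_arm(
  plan=[
    [0.6,-0.04,0,0,0,0],
    [0.6,0,0,0,0,0],
    [0.5,0,0,0,0,0],
    [0.3,0,0,0,0,0],
    [0.12,0,0,0,0,0],
    [0.06,0,0,0,0,0],
    [0.02,0,0,0,0,0],
    [0,0,0,0,0,0],
  ],
)

```text
t: 12.88
eef_pos: [0.6105, 0.3275, 0.0346]
tool_rot: [-0.0, 0.707, -0.0, -0.707]
contact_force: [-0.1, 0.6, -0.9]
gripper_width: 0.573
```

Request:
step_arm(
  plan=[
    [0.02,0,0,0,0,0],
    [0.02,0,0,0,0,0],
    [0,0,0,0,0,0],
  ],
)

```text
t: 13.25
eef_pos: [0.6101, 0.3273, 0.0325]
tool_rot: [0.0, -0.707, 0.0, 0.707]
contact_force: [-0.1, 0.4, -1.0]
gripper_width: 0.578
```

Request:
step_arm(
  plan=[
    [0.02,0,0,0,0,0],
    [0.02,0,0,0,0,0],
    [0,0,0,0,0,0],
  ],
)

```text
t: 13.62
eef_pos: [0.6107, 0.3274, 0.0321]
tool_rot: [-0.0, 0.707, -0.0, -0.707]
contact_force: [-0.9, -1.4, 6.5]
gripper_width: 0.569
```

Request:
step_arm(
  plan=[
    [0,0,0,0,0,0],
    [0,0,0,0,0,0],
    [0,0,0,0,0,0],
    [0,0,0,0,0,0],
    [-0.3,0,0,0,0,0],
    [-0.7,0,0,0,0,0],
    [-0.9,0,0,0,0,0],
    [-0.9,0,0,0,0,0],
  ],
  fingers=-1,
)

```text
t: 14.62
eef_pos: [0.6103, 0.3273, 0.1449]
tool_rot: [-0.0, 0.707, -0.0, -0.707]
contact_force: [1.1, -0.3, -0.6]
gripper_width: 1.001
```

```bash
python3 look.py 7 wrist
```

```text
t 14.625 tcp [0.6103 0.3273 0.1449] w 1.001 F [ 1.1 -0.3 -0.6]
[[ 5.e-04 -7.e-04 -1.e+00]
 [ 4.e-04 -1.e+00  7.e-04]
 [-1.e+00 -4.e-04 -5.e-04]]
wrist px [321. 190.] [273, 143, 97, 96, 7166] ztop 0.058 xy 0.6098 0.3278 dia 0.052
    contour@ztop ellipse [620.6 327.2] [68.7 69.6]
wrist px [342. 331.] [290, 308, 107, 48, 2975] ztop 0.015 xy 0.5323 0.2940 dia 0.195
    contour@ztop ellipse [471.4 306.5] [ 48.  107.7]
```

View pics/wrist7.png

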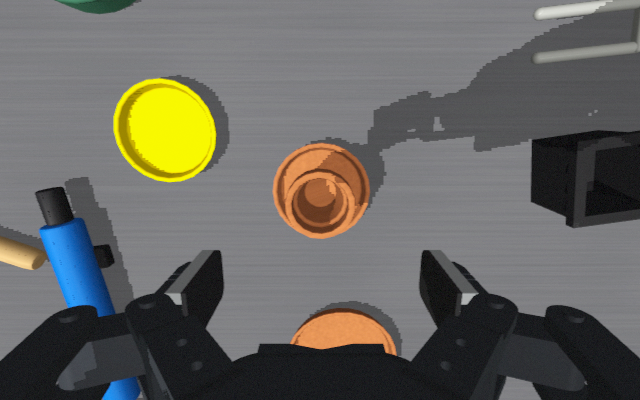

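Request:
step_arm(
  plan=[
    [0,0.6,0.3,0,0,0],
    [0,1,0.3,0,0,0],
    [0,1,0.3,0,0,0],
    [0,1,0.3,0,0,0],
    [0,1,0.3,0,0,0],
    [0,1,0.3,0,0,0],
    [0,1,0.3,0,0,0],
    [0,1,0.3,0,0,0],
  ],
)

```text
t: 15.68
eef_pos: [0.5139, 0.0221, 0.1438]
tool_rot: [-0.0, 0.708, -0.0, -0.707]
contact_force: [0.2, -0.6, 0.3]
gripper_width: 0.996
```

Request:
step_arm(
  plan=[
    [0,1,0.3,0,0,0],
    [0,1,0.3,0,0,0],
    [0,1,0.3,0,0,0],
    [0,1,0.3,0,0,0],
    [0,1,0.3,0,0,0],
    [0,1,0.3,0,0,0],
    [0,1,0.3,0,0,0],
    [0,0.6,0.2,0,0,0],
  ],
)

```text
t: 16.68
eef_pos: [0.4211, -0.2829, 0.1438]
tool_rot: [-0.001, 0.708, -0.001, -0.707]
contact_force: [0.6, 0.8, 0.1]
gripper_width: 1.002
```

Request:
step_arm(
  plan=[
    [0,0,0,0,0,0],
    [0,0,0,0,0,0],
  ],
)

```text
t: 16.92
eef_pos: [0.4223, -0.2797, 0.1433]
tool_rot: [-0.0, 0.707, 0.0, -0.707]
contact_force: [0.7, 0.2, 0.1]
gripper_width: 0.999
```

```bash
python3 look.py 8 wrist
```

```text
t 16.925 tcp [ 0.4223 -0.2797  0.1433] w 0.999 F [0.7 0.2 0.1]
[[ 8.e-04  2.e-04 -1.e+00]
 [ 3.e-04 -1.e+00 -2.e-04]
 [-1.e+00 -3.e-04 -8.e-04]]
wrist px [102. 174.] [55, 137, 93, 72, 5001] ztop 0.047 xy 0.4382 -0.1022 dia 0.041
    contour@ztop ellipse [ 443.5 -118.7] [50.5 69.9]
wrist px [323. 205.] [279, 161, 89, 88, 5990] ztop 0.063 xy 0.4224 -0.2814 dia 0.064
    contour@ztop ellipse [ 423.9 -281.3] [61.6 63.9]
```

View pics/wrist8.png

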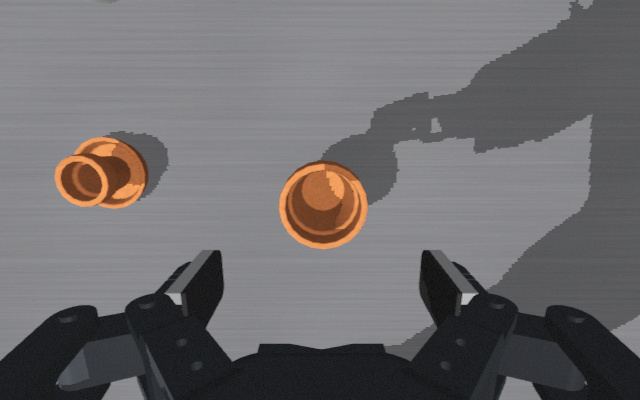

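Request:
step_arm(
  plan=[
    [0.5,0.04,0,0,0,0],
    [0.6,0,0,0,0,0],
    [0.6,0,0,0,0,0],
    [0.5,0,0,0,0,0],
    [0.3,0,0,0,0,0],
    [0.2,0,0,0,0,0],
    [0,0,0,0,0,0],
  ],
)

```text
t: 17.85
eef_pos: [0.4218, -0.2819, 0.0348]
tool_rot: [0.0, -0.707, 0.0, 0.707]
contact_force: [-0.1, 0.1, 0.3]
gripper_width: 0.999
```

Request:
step_arm(
  plan=[
    [0,0,0,0,0,0],
    [0,0,0,0,0,0],
    [0,0,0,0,0,0],
    [0,0,0,0,0,0],
    [0,0,0,0,0,0],
    [0,0,0,0,0,0],
  ],
  fingers=1,
  force=30,
)

```text
t: 18.6
eef_pos: [0.4224, -0.2824, 0.0358]
tool_rot: [-0.0, 0.708, -0.0, -0.707]
contact_force: [-0.4, 1.1, 5.7]
gripper_width: 0.714
```

Request:
step_arm(
  plan=[
    [-0.3,0,0,0,0,0],
    [-0.7,0,0,0,0,0],
    [-0.8,0,0,0,0,0],
    [-0.9,0,0,0,0,0],
    [-0.3,-0.5,-0.3,0,0,0],
    [0,-0.9,-0.4,0,0,0],
    [0,-1,-0.4,0,0,0],
    [0,-1,-0.4,0,0,0],
  ],
)

```text
t: 19.6
eef_pos: [0.482, -0.1452, 0.1557]
tool_rot: [-0.0, 0.707, -0.001, -0.707]
contact_force: [1.1, -0.8, -1.5]
gripper_width: 0.716
```

Request:
step_arm(
  plan=[
    [0,-1,0,0,0,0],
    [0,-1,0,0,0,0],
    [0,-1,0,0,0,0],
    [0,-1,0,0,0,0],
    [0,-1,0,0,0,0],
    [0,-1,0,0,0,0],
    [0,-1,0,0,0,0],
    [0,-1,0.2,0,0,0],
  ],
)

```text
t: 20.6
eef_pos: [0.4743, 0.1748, 0.1557]
tool_rot: [-0.001, 0.707, -0.001, -0.707]
contact_force: [0.2, -0.4, -1.1]
gripper_width: 0.713
```

Request:
step_arm(
  plan=[
    [0,-1,0.3,0,0,0],
    [0,-1,0.3,0,0,0],
    [0,-0.9,0.3,0,0,0],
    [0,-0.4,0,0,0,0],
    [0,0,0,0,0,0],
    [0,0,0,0,0,0],
  ],
)

```text
t: 21.35
eef_pos: [0.4389, 0.3039, 0.1548]
tool_rot: [-0.001, 0.707, -0.002, -0.707]
contact_force: [0.3, -0.4, -2.0]
gripper_width: 0.712
```

```bash
python3 look.py 9 wrist
```

```text
t 21.35 tcp [0.4389 0.3039 0.1548] w 0.712 F [ 0.3 -0.4 -2. ]
[[ 0.     -0.003  -1.    ]
 [-0.0014 -1.      0.003 ]
 [-1.      0.0014 -0.    ]]
wrist px [289.  11.] [244, 0, 92, 28, 1600] ztop 0.015 xy 0.5877 0.3268 dia 0.070
    contour@ztop ellipse [579.3 327.5] [19.  76.2]
wrist px [319. 248.] [242, 127, 158, 223, 24893] ztop 0.182 xy 0.4396 0.3037 dia 0.064
    contour@ztop ellipse [451.7 304.2] [58.8 93. ]
```

View pics/wrist9.png

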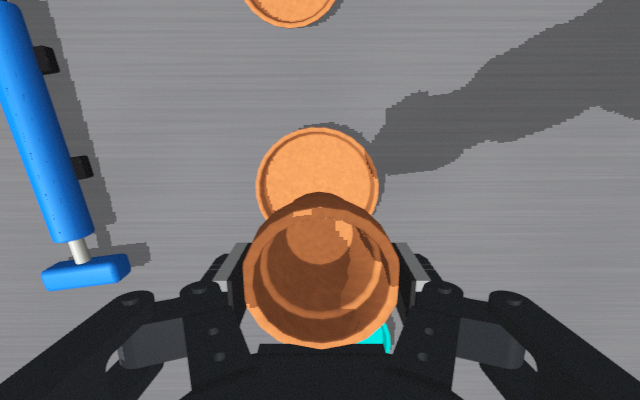

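Request:
step_arm(
  plan=[
    [0.6,-0.05,0,0,0,0],
    [0.7,0,0,0,0,0],
    [0.7,0,0,0,0,0],
    [0.4,0,0,0,0,0],
    [0.2,0,0,0,0,0],
    [0.1,0,0,0,0,0],
    [0.05,0,0,0,0,0],
    [0,0,0,0,0,0],
  ],
)

```text
t: 22.4
eef_pos: [0.4385, 0.3081, 0.0454]
tool_rot: [-0.0, 0.707, -0.0, -0.707]
contact_force: [0.9, 0.0, -1.6]
gripper_width: 0.716
```

Request:
step_arm(
  plan=[
    [0.02,0,0,0,0,0],
    [0.02,0,0,0,0,0],
    [0,0,0,0,0,0],
  ],
)

```text
t: 22.78
eef_pos: [0.4382, 0.3078, 0.0433]
tool_rot: [-0.0, 0.707, -0.0, -0.707]
contact_force: [0.8, -0.1, -3.3]
gripper_width: 0.71
```

Request:
step_arm(
  plan=[
    [0.02,0,0,0,0,0],
    [0.02,0,0,0,0,0],
    [0.02,0,0,0,0,0],
    [0,0,0,0,0,0],
  ],
)

```text
t: 23.28
eef_pos: [0.4382, 0.3078, 0.041]
tool_rot: [-0.0, 0.707, -0.0, -0.707]
contact_force: [0.2, 0.0, -0.2]
gripper_width: 0.713
```

Request:
step_arm(
  plan=[
    [0.02,0,0,0,0,0],
    [0.01,0,0,0,0,0],
    [0,0,0,0,0,0],
  ],
)

```text
t: 23.65
eef_pos: [0.4385, 0.308, 0.0408]
tool_rot: [-0.0, 0.707, -0.0, -0.707]
contact_force: [-2.3, -2.2, 11.1]
gripper_width: 0.711
```

Request:
step_arm(
  plan=[
    [0,0,0,0,0,0],
    [0,0,0,0,0,0],
    [0,0,0,0,0,0],
    [0,0,0,0,0,0],
    [-0.3,0,0,0,0,0],
    [-0.7,0,0,0,0,0],
    [-0.9,0,0,0,0,0],
    [-0.9,0,0,0,0,0],
  ],
  fingers=-1,
)

```text
t: 24.65
eef_pos: [0.4381, 0.3078, 0.1535]
tool_rot: [-0.0, 0.707, -0.0, -0.707]
contact_force: [-0.1, -0.6, 0.5]
gripper_width: 1.001
```

Request:
step_arm(
  plan=[
    [-0.9,0.5,0,0,0,0],
    [-0.5,0.9,0,0,0,0],
    [0,0.9,-0.3,0,0,0],
    [0,0.9,-0.3,0,0,0],
    [0,0,0,0,0,0],
    [0,0,0,0,0,0],
  ],
)

```text
t: 25.4
eef_pos: [0.4619, 0.1805, 0.2083]
tool_rot: [-0.0, 0.707, 0.0, -0.707]
contact_force: [-0.6, 0.0, -0.1]
gripper_width: 1.0
```

```bash
python3 look.py 10 wrist top side | grep -v -e 'ztop -' | grep -A1 -E 'tcp|dia 0.0|dia 0.1[01]'
```

```text
t 25.4 tcp [0.4619 0.1805 0.2083] w 1.0 F [-0.6  0.  -0.1]
[[ 5.e-04 -4.e-04 -1.e+00]
--
wrist px [161.  29.] [105, 0, 103, 69, 5433] ztop 0.057 xy 0.6087 0.3273 dia 0.052
    contour@ztop ellipse [592.5 310.1] [53.  84.3]
wrist px [199. 199.] [145, 148, 109, 99, 8482] ztop 0.067 xy 0.4388 0.3081 dia 0.065
    contour@ztop ellipse [450.8 289.7] [ 88.8 100.7]
wrist px [592. 200.] [553, 171, 81, 56, 3448] ztop 0.048 xy 0.4384 -0.1011 dia 0.041
    contour@ztop ellipse [445.8 -78.7] [51.1 81.2]
--
top px [517.  89.] [473, 60, 92, 53, 3267] ztop 0.161 xy 0.8616 -0.5313 dia 0.103
    contour@ztop ellipse [ 837. -440.] [145.4 296.8]
--
top px [255. 224.] [237, 206, 36, 36, 1004] ztop 0.067 xy 0.4394 0.3073 dia 0.064
    contour@ztop ellipse [432.4 297.6] [100.3 101.2]
top px [389. 228.] [380, 218, 19, 20, 310] ztop 0.047 xy 0.4392 -0.1024 dia 0.040
    contour@ztop ellipse [435.  -94.6] [55.3 57.3]
--
side px [331. 160.] [318, 146, 26, 28, 530] ztop 0.059 xy 0.6094 0.3230 dia 0.059
    contour@ztop ellipse [602.7 285. ] [ 72.2 124.4]
side px [276. 168.] [258, 150, 36, 34, 878] ztop 0.068 xy 0.4394 0.3045 dia 0.069
    contour@ztop ellipse [436.4 256.1] [ 96.  147.3]
--
side px [284. 276.] [273, 263, 24, 26, 466] ztop 0.049 xy 0.4378 -0.1049 dia 0.040
    contour@ztop ellipse [ 437.3 -124.1] [54.7 74.6]
side px [506. 364.] [471, 323, 89, 77, 3965] ztop 0.162 xy 0.8610 -0.5213 dia 0.098
    contour@ztop ellipse [ 841.  -449.6] [137.4 166. ]
```

View pics/side10.png

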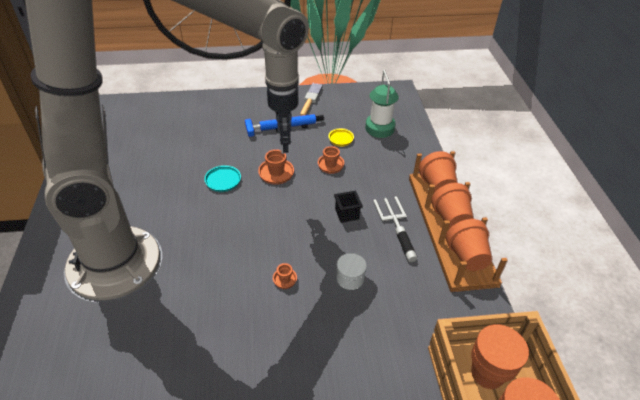

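View pics/wrist10.png

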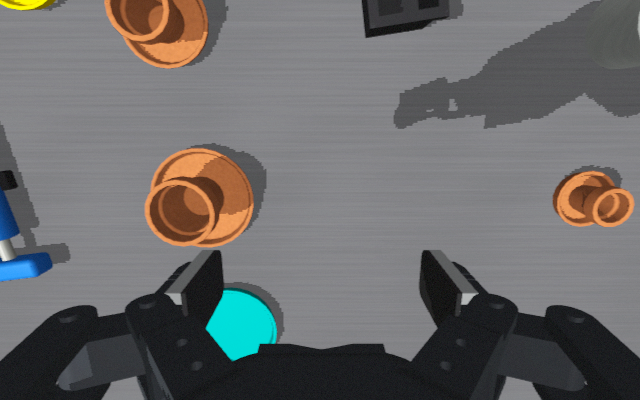

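View pics/top10.png

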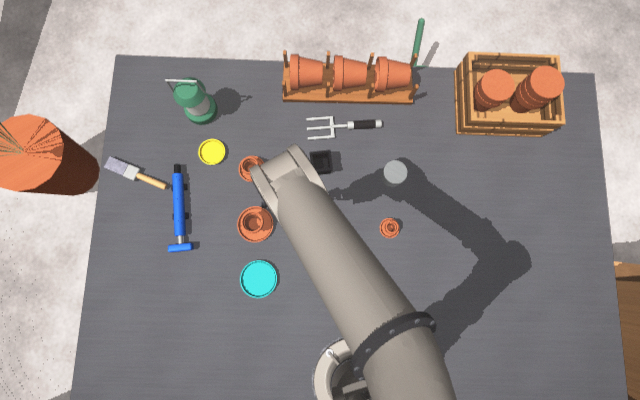

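All three pots stand centred (top view: large at (255,224), small at (389,228); side view: medium at (331,160)); saucers haven't moved, and the gripper is clear.

```bash
python3 -c "
from station import bot
print(bot.hand_in())"
```

```text
the job is handed in; nothing more can be done
None
```

I placed all three pots upright on their own saucers, smallest first and largest last, and handed the job in at about 25.6 s. It reported no verdict.

- **Centring:** in the final images, each pot's centre measured within about 3 mm of its saucer's centre.
- **Seating:** the rims measured about 48, 58 and 67 mm high. The expected heights are 47, 57 and 67 mm, so the bases sit on the saucer floors.
- **Surroundings:** the saucers and bystander objects look unmoved. I checked those by eye in the pictures and did not measure them. The gripper ended open, about 0.2 m above the surface and touching nothing.
- **Disagreements:** the side camera read y about 2–4 mm lower than the other cameras. In the last top view the arm partly hid the medium pot, so I checked that one with the wrist and side cameras.

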